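Blank off the extraction port

ROBOT

A 7-joint arm with a two-finger parallel gripper is mounted at the origin on the work surface. World frame = base frame: x ahead of the robot, y to its left, z up, the work surface at z = 0. Lengths are in m, angles in rad, forces in N, time in s.
With the tool pointing down it reaches from about 0.425 to 1.025 m from the base axis. Payload 9.4 kg.
Tool frame: the origin (TCP) lies on the centre line of the jaws, within the pads' length; the fingertips stand 17 mm ahead of it and the grasp point (between the pads) lies 2 mm behind it; z points along the fingers, y is the line along which they close (so a half turn about z gives the same grasp; the last joint's range is limited). The gripper opens to 85 mm and grips with 20 to 120 N. Pads are 22 mm wide; open, the fingers measure 114 mm over their backs; the gripper's body (76 mm by 85 mm) begins 54 mm behind the grasp point. The pads swing forward as they close: fully open they stand 13 mm farther back than shut.
Start: joints at [-1.261, 0.599, -0.003, 1.599, 0.002, 0.943, -0.08], TCP at [0.273, 0.671, 0.248] pointing down, gripper open.
Joint ranges: [-2.57, 2.57], [-0.35, 1.97], [-1.29, 1.29], [0.11, 2.56], [-1.05, 4.19], [0.11, 1.86], [-2.63, 2.63]. Speed limits (rad/s): [2.22, 2.22, 3.01, 3.01, 3.14, 3.14, 3.14].

INTERFACE

Orientations are given as a 3x3 rotation matrix whose columns are the frame's x, y, z axes.
In Python, from workcell import arm, eyes gives the robot as it stands.
- The arm moves only by the tool send_rows, never from a script. Its argument "targets" is one flat list of numbers, 6 for each row, row after row: the shift along the world's x, y, z in cm, then the turn, a rotation vector about the world's x, y, z in rad. In form: [tx, ty, tz, ax, ay, az, tx, ty, tz, ax, ay, az, ...]. A call has 1 to 10 rows; each row shifts and turns the commanded pose from where the row before left it; what a row does not reach is not made up. A row lasts 1/10 s, in which the tool goes at most 50 mm and 8.59 degrees, less where a joint would pass 70% of its speed; a pose out of reach is approached as far as the arm can. A call is refused whole if a number of a shift passes 5 or a number of a turn 0.15, either way. A call with a gripper value outside its range is refused whole. "fingers" is the closure, from -1 (fully open) to 1 (shut), set as the call begins (left out, the last holds). The fingers move at their own pace and stop on an object; "squeeze" is the grip in N (left out, the last holds). Time passes only in rows, so rows that do not move let the fingers close. It gives the time, the measured TCP pose, the force, the opening and the grip force at its end, in the units of the state.
- arm.observe(): the state, without advancing time (a new reading comes with each control period).
- eyes.camera(name): name is "scene" or "top" or "wrist"; returns a dict with "pixels" (400x640x3 uint8, red, green, blue), "K" (3x3 intrinsics, pixels), "T" (4x4, takes a point from camera to world coordinates); the wrist camera has in their place "T_tool_cam" (4x4, takes a point from camera to tool coordinates, whose origin is the TCP and whose axes are the flange's). Camera axes: x right, y down, z forward; pixel columns grow to the right and rows downward; lengths in m; the calibration is good to about 2 mm. A picture is of the moment at which its call begins: read the wrist's pose just before it. There is no depth.
- arm.finish_job(): hands the job in; it is judged then, once.
The state is a dict: "t": time; "q": joint angles; "dq": joint speeds; "joint_torque": joint torques, N m; "position": TCP position; "eef_rot": TCP orientation; "wrist_force": force on the tool from outside, world axes, zero at the start; "torque": the same for the moment, N m; "opening": opening from 0.0 (shut) to 1.0 (fully open); "grip_force": force on a finger pad.
Only numpy, scipy, OpenCV 4.12 (cv2) and the standard library are available. Lean on these libraries where they do the work, as an engineer would, in place of code of your own. Each camera call takes 0.05 s, during which the arm holds its last target. There are 200 camera calls.

TASK

Blank off the bench's open extraction port: put the blanking cap squarely on its mouth with the rim tucked under the fixed half of the clamp ring, swing the other half of the ring fully shut round both rims, then swing the bolt home into its fork and fold the red cam lever fully in against the ring so that the clamp is latched. Leave the stone blank, the mug, the wooden block and the brush standing or lying where they are.

Things in the scene. Friction and masses are not known exactly. Their poses are not given: they have to be found in the camera images.
- port: Upright galvanised extraction stub fixed to the bench: 80 mm tube, 90 mm tall, on a 136 mm round floor flange. Its mouth is a flat rolled lip of 92 mm outside diameter. It carries the rear half of a steel clamp ring on its -y side. Origin: tube axis at bench level, z up; +x points from the ring's hinge to its latch, +y to the side where the swinging half comes from.
- mouth (a point): Centre of the mouth's flat top face, 90 mm above the bench, on the tube axis, axes as port. The cap's origin belongs here.
- rear_half (a point): Middle of the fixed half ring's top (port x 0, y -47, z 102 mm). Both halves: 78 to 102 mm above the bench, 113 mm outside diameter, groove inside of radius 48 mm. The top lip overhangs inwards to radius 40.5 mm, 7.5 mm above the mouth's face, so the cap cannot be lowered straight in: set it on the mouth about 26 mm off to the port's +y, then slide it to -y under the lip.
- gate (a joint): Swinging half of the clamp ring (rad): 0 = shut, at its stop; 1.0 to 1.55 at the start, limit 1.75; opens counterclockwise seen from above. Swings level about hinge_pin and stays where it is left (about 0.5 N at the ear moves it). As it shuts, its groove also nudges the cap the last millimetres home.
- hinge_pin (a point): Upright hinge axis of the swinging half: port x -62, y 0, 90 mm above the bench.
- gate_ear (a point): Centre of the flat outer face of the forked ear at the swinging half's free end: the face to push on (26 mm wide, 24 mm tall, 78 to 102 mm above the bench); it faces counterclockwise about the hinge. 128 mm along and 16 mm off the hinge line; at port x 66, y 16 mm when shut. The ear is 12 mm thick: two tines with a 10 mm slot between, open outwards, for the bolt.
- bolt (a joint): Swing bolt, an 8 mm rod moving level 90 mm above the bench (rad): 0 = home in the fork, along the port's +y; 1.0 to 1.5 at the start, swung out clockwise seen from above towards the port's +x; limit 1.75. Stays where left (0.05 N m). It goes home only if the swinging half is shut to within about 0.02 rad with the lever still open (fully shut if it is folded), as the cam must pass behind the fork.
- bolt_pin (a point): Upright pivot of the swing bolt, on the fixed half: port x 70, y -12 mm, 90 mm above the bench.
- lever (a joint): Cam lever on the bolt's end, moving level (rad): 0 = folded along the outside of the swinging half, at its stop, 58 degrees counterclockwise of the bolt's direction; opens clockwise, 1.2 to 1.7 at the start, limit 1.8. Stiffer than the bolt (0.14 N m), so a counterclockwise push on it takes the bolt home first, then folds the lever, whose cam draws the fork tight.
- cam_pin (a point): Upright pivot of the lever, 43 mm along the bolt from bolt_pin, 90 mm above the bench (port x 70, y 31 mm when home). The steel cam round it reaches 14.5 mm out at most, 24 mm tall.
- lever_grip (a point): Middle of the lever's straight red grip, 60 mm from the cam pin, 90 mm above the bench. The grip is 55 mm long (33 to 88 mm from the cam pin), 10 mm thick, 18 mm tall (81 to 99 mm above the bench).
- cap: Loose blanking cap, 0.2 to 0.4 kg: flat rim 92 mm diameter, 5 mm thick; raised middle 74 mm diameter to 13 mm height; black bar handle over the top along the cap's x, 62 mm long, 14 mm wide, 30 to 42 mm above the underside, on two 10 mm posts 24 mm either side of the centre. Origin: centre of the underside, z up. Starts flat on the bench.
- stone: Bystander: pale green stone blank, a rough vase 124 mm tall, 82 mm at its widest, standing. Origin: centre of its underside.
- pot: Bystander: white enamel mug 105 mm tall, 84 mm across, handle to its +y, standing. Origin: centre of its underside.
- wedge: Bystander: wooden block 110 x 50 x 32 mm lying behind the port's fixed half. Origin: centre of its underside.
- brush: Bystander: flat hand brush, 200 x 42 x 20 mm, wooden handle, lying on the bench between the port and the robot. Origin: middle of its underside.
There are look-alikes about, which are no part of the job. Of the things shaped like the cap, the aluminium one is meant.

How it is judged:
At the end, for the whole second after the job is handed in: Cap flat on the mouth, centred within 4 mm, 3 mm in height and 0.05 rad of level, at rest; ring shut within 0.025 rad; bolt home within 0.06 rad; cam lever folded within 0.15 rad of its stop (value of joint gate below 0.025 rad and value of joint bolt below 0.06 rad and value of joint lever below 0.15 rad and horizontal distance between cap and mouth below 0.004 m and z of cap in the frame of mouth between -0.003 and 0.003 m and angle between cap's own z axis and vertical below 0.05 rad and linear speed of cap below 0.02 m/s and angular speed of cap below 0.2 rad/s); the robot touches nothing.
It fails at once if the stone blank is shoved more than 30 mm or tipped over (distance of stone from where it was at the start of the episode above 0.03 m or angle between stone's own z axis and vertical above 0.3 rad).
It fails at once if the mug is shoved more than 30 mm or tipped over (distance of pot from where it was at the start of the episode above 0.03 m or angle between pot's own z axis and vertical above 0.3 rad).
It fails at once if the wooden block is shoved more than 30 mm (distance of wedge from where it was at the start of the episode above 0.03 m).
It fails at once if the brush is shoved more than 30 mm (distance of brush from where it was at the start of the episode above 0.03 m).
It also fails if it takes over 72 s, if anything falls off the work surface, if the arm or the gripper's body presses on something with over 40 N, if the wrist force passes 120 N, or if a joint passes its speed limit or range.

## Working session

There is one attempt and no reset: what is moved stays moved. The work goes in short steps, Python scripts to look and compute and a tool call to move; the robot and the scene stay as the last step left them, time stands still between calls to the robot, and variables do not carry over. Pictures are saved under pics/ and viewed, at most 10 in all, crops included, and the job is handed in when it is done.

Besides the shell and the picture viewer there is one more tool, called after "Request:" by a JSON object that holds its "name" and its "arguments", one argument or row to a line. send_rows: Moves the arm, as the interface text tells. Its arguments: {"type":"object","properties":{"targets":{"type":"array"},"fingers":{"type":"number"},"squeeze":{"type":"number"}},"required":["targets"]}

```bash
mkdir -p pics
cat > h.py <<'E'
import numpy as np,cv2,pickle
from workcell import arm,eyes
def snap(n,tag):
    s=arm.observe(); c=eyes.camera(n); c['s']=s
    pickle.dump(c,open(f'pics/{tag}.pkl','wb')); cv2.imwrite(f'pics/{tag}.png',c['pixels'][:,:,::-1]); return c
def load(tag):
    c=pickle.load(open(f'pics/{tag}.pkl','rb'))
    if 'T' not in c:
        s=c['s'];W=np.eye(4);W[:3,:3]=s['eef_rot'];W[:3,3]=s['position'];c['T']=W@c['T_tool_cam']
    return c
def ray(c,u,v,z):
    d=c['T'][:3,:3]@np.linalg.inv(c['K'])@[u,v,1];o=c['T'][:3,3]
    return o+d*(z-o[2])/d[2]
def proj(c,p):
    p=np.atleast_2d(p);q=(p-c['T'][:3,3])@c['T'][:3,:3];q=q@c['K'].T;return q[:,:2]/q[:,2:]
E
python3 - <<'E'
from h import *
a=snap('top','top0');b=snap('scene','sc0')
print(a['K'],a['T'],b['T'],a['s']['eef_rot'])
im=np.vstack([a['pixels'],b['pixels']])[:,:,::-1]
cv2.imwrite('pics/both.png',cv2.resize(im,(480,600),interpolation=cv2.INTER_AREA))
E
```

```text
[[473.38025366   0.         308.45921676]
 [  0.         473.38025366 197.60428742]
 [  0.           0.           1.        ]] [[-1.83908977e-02 -9.87020270e-01  1.59539215e-01  3.21011682e-01]
 [-9.99830762e-01  1.80798759e-02 -3.40092709e-03 -2.80789440e-02]
 [ 4.72334774e-04 -1.59574760e-01 -9.87185734e-01  1.30891697e+00]
 [ 0.00000000e+00  0.00000000e+00  0.00000000e+00  1.00000000e+00]] [[-0.11365293  0.67474041 -0.72925194  1.32348891]
 [ 0.99351146  0.07405163 -0.08632114  0.04360217]
 [-0.00424207 -0.73433081 -0.67877851  0.86013125]
 [ 0.          0.          0.          1.        ]] [[-9.26148796e-01  3.77158100e-01 -4.18367198e-04]
 [ 3.77158283e-01  9.26147543e-01 -1.53546571e-03]
 [-1.91643579e-04 -1.57986038e-03 -9.99998734e-01]]
```

View pics/top0.png

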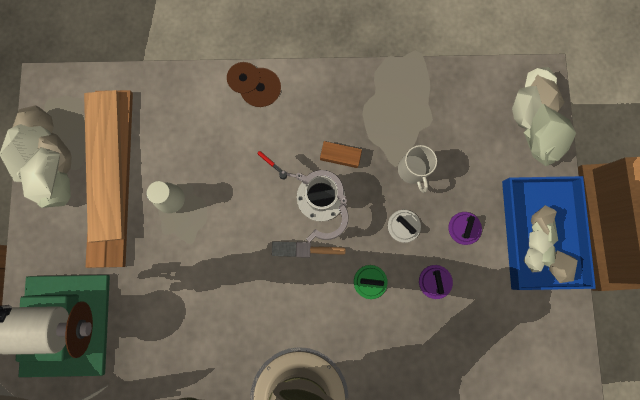

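View pics/sc0.png

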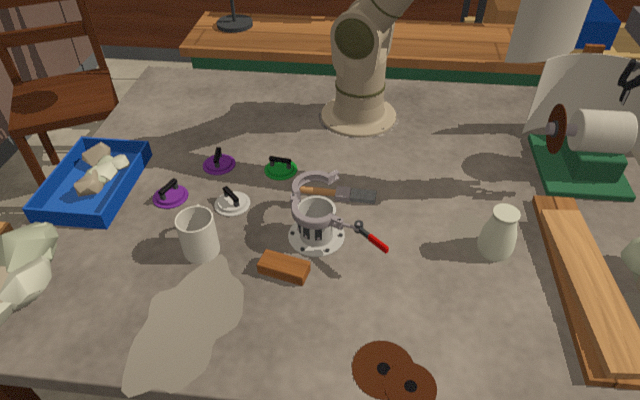

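Top view: the port is at (322,195). The gate is open toward the bottom at (340,225), and the red lever is at (268,160). Cap candidates are silver (404,226), purple (465,228), green (371,282) and purple (436,282). I choose the silver one as the aluminium cap and will check it in a crop.

Run:
```python
from h import *
a=load('top0');b=load('sc0')
A=cv2.resize(a['pixels'][140:260,245:445],None,fx=4,fy=4,interpolation=cv2.INTER_CUBIC)
cv2.imwrite('pics/c1.png',A[:,:,::-1])
A=cv2.resize(b['pixels'][150:285,200:400],None,fx=4,fy=4,interpolation=cv2.INTER_CUBIC)
cv2.imwrite('pics/c2.png',A[:,:,::-1])
```

```text
(no output)
```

View pics/c1.png

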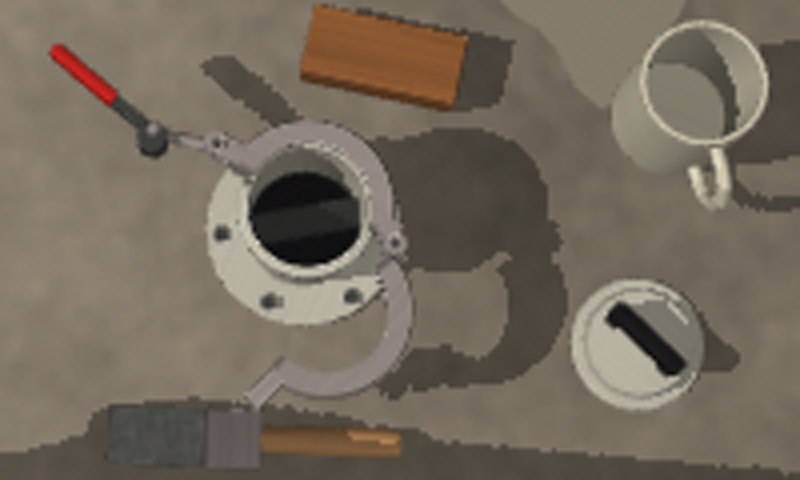

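View pics/c2.png

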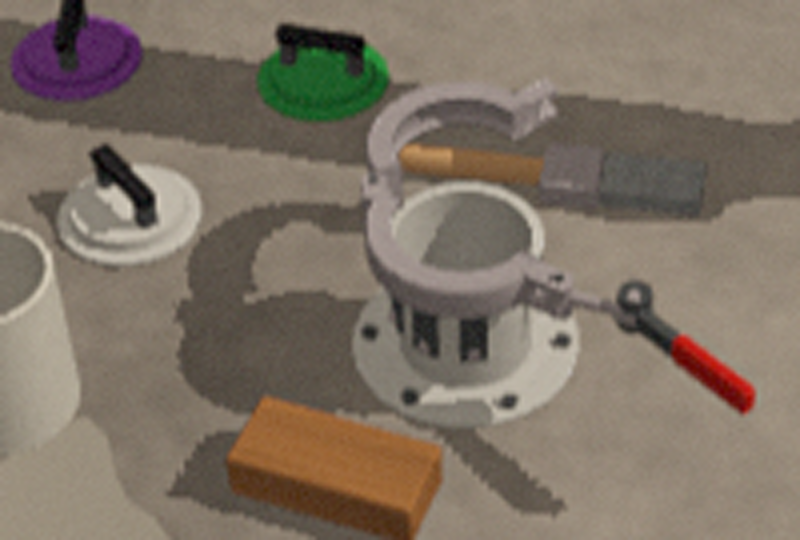

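The silver cap in the crop at (638,344) has a black bar handle, so it is the aluminium one. The other points are hinge pin (395,243), bolt pin (217,143), cam pin (152,137), lever tip (57,50) and ear (265,395).

```bash
cat > fit.py <<'E'
from h import *
from scipy.optimize import least_squares
a=load('top0');b=load('sc0')
R=lambda t:np.array([[np.cos(t),-np.sin(t)],[np.sin(t),np.cos(t)]])
def pts(p):
    x,y,th,g,bo,le=p
    f=lambda q,z:np.r_[R(th)@q+[x,y],z]
    H=np.array([-62,0])/1e3;B=np.array([70,-12])/1e3
    bd=R(-bo)@[0,1];C=B+.043*bd;ld=R(np.radians(58)-le)@bd
    ear=H+R(g)@np.array([.128,.010])
    return dict(hinge=f(H,.102),bolt=f(B,.1),cam=f(C,.102),tip=f(C+.088*ld,.099),grip=f(C+.06*ld,.09),ear=f(ear,.102),
      mouth=f([0,0],.09),rear=f([0,-.0565],.102),fork=f([.066,.016],.09))
E
python3 - <<'E'
from fit import *
c=lambda x,y:[(x+.5)/4-.5+245,(y+.5)/4-.5+140]
d=lambda x,y:[(x+.5)/4-.5+200,(y+.5)/4-.5+150]
obs=[(a,'hinge',c(395,243)),(a,'bolt',c(217,143)),(a,'cam',c(152,135)),(a,'tip',c(57,50)),(a,'ear',c(265,393)),(a,'mouth',c(308,212)),
 (b,'hinge',d(378,185)),(b,'bolt',d(557,278)),(b,'cam',d(634,293)),(b,'tip',d(748,395)),(b,'ear',d(540,98))]
f=lambda p:np.concatenate([proj(k,pts(p)[n])[0]-o for k,n,o in obs])
m=ray(a,*c(308,212),.09)
best=min((least_squares(f,[m[0],m[1],t,1.2,1.2,1.4],loss='soft_l1') for t in (0,1.57,3.14,-1.57)),key=lambda r:r.cost)
print(best.x,best.cost);print(f(best.x).reshape(-1,2).round(1))
np.save('p.npy',best.x)
for k,v in pts(best.x).items():print(k,v.round(4))
print('cap rim',ray(a,*c(638,344),.004),'bar',ray(a,*c(617,313),.042),ray(a,*c(674,367),.042))
print('cap sc posts/bar',ray(b,*d(104,154),.042),ray(b,*d(146,197),.042),'rim',ray(b,*d(130,212),.005))
for n,u in dict(stone=(175,196),mug=(420,168),wedge=(345,153),brushL=(272,248),brushR=(345,250)).items(): print(n,ray(a,*u,.03).round(3))
E
```

```text
[ 0.53331578 -0.06756888  1.12568422  1.18791029  1.27016742  1.65230637] 4.662256462146155
[[ 0.5  0.2]
 [ 0.5  0.5]
 [ 0.3  0.3]
 [ 0.2 -1. ]
 [-0.2 -0.2]
 [ 0.2 -1. ]
 [-0.8 -0.8]
 [ 0.8  1.1]
 [ 0.8  0.3]
 [ 0.4 -0.6]
 [ 0.2 -2.1]]
hinge [ 0.5066 -0.1235  0.102 ]
bolt [ 0.5743 -0.0096  0.1   ]
cam [0.5805 0.033  0.102 ]
tip [0.6426 0.0953 0.099 ]
grip [0.6229 0.0755 0.09  ]
ear [ 0.4127 -0.036   0.102 ]
mouth [ 0.5333 -0.0676  0.09  ]
rear [ 0.5843 -0.0919  0.102 ]
fork [ 0.5473 -0.0011  0.09  ]
cap rim [ 0.44854987 -0.2957145   0.004     ] bar [ 0.46601799 -0.27484558  0.042     ] [ 0.42894051 -0.31125986  0.042     ]
cap sc posts/bar [ 0.43467888 -0.31219995  0.042     ] [ 0.47112143 -0.27576765  0.042     ] rim [ 0.44758713 -0.29697192  0.005     ]
stone [0.539 0.333 0.03 ]
mug [ 0.605 -0.342  0.03 ]
wedge [ 0.651 -0.136  0.03 ]
brushL [0.392 0.068 0.03 ]
brushR [ 0.383 -0.128  0.03 ]
```

Request:
{"name": "send_rows", "arguments": {
  "targets": [2.7, -3.6, 0, 0, 0, -0.085, 2.7, -3.6, 0, 0, 0, -0.085, 2.7, -3.6, 0, 0, 0, -0.085, 2.7, -3.6, 0, 0, 0, -0.085, 2.7, -3.6, 0, 0, 0, -0.085, 2.7, -3.6, 0, 0, 0, -0.085, 2.7, -3.6, 0, 0, 0, -0.085, 2.7, -3.6, 0, 0, 0, -0.085, 2.7, -3.6, 0, 0, 0, -0.085, 2.7, -3.6, 0, 0, 0, -0.085],
  "fingers": -1
}}

```text
t: 1.1
position: [0.5442, 0.3098, 0.2481]
eef_rot: [[-0.325, 0.946, -0.0], [0.946, 0.325, -0.0], [-0.0, -0.0, -1.0]]
wrist_force: [0.5, -0.1, -0.5]
opening: 1.001
grip_force: 0.0
```

Request:
{"name": "send_rows", "arguments": {
  "targets": [-0.6, -4.3, 0, 0, 0, -0.09, -0.6, -4.3, 0, 0, 0, -0.09, -0.6, -4.3, 0, 0, 0, -0.09, -0.6, -4.3, 0, 0, 0, -0.09, -0.6, -4.3, 0, 0, 0, -0.09, -0.6, -4.3, 0, 0, 0, -0.09, -0.6, -4.3, 0, 0, 0, -0.09, -0.6, -4.3, 0, 0, 0, -0.09, -0.6, -4.3, 0, 0, 0, -0.09, -0.6, -4.3, 0, 0, 0, -0.09]
}}

```text
t: 2.1
position: [0.4829, -0.1201, 0.2483]
eef_rot: [[0.539, 0.842, -0.0], [0.842, -0.539, 0.0], [0.0, -0.0, -1.0]]
wrist_force: [1.8, 0.4, 0.3]
opening: 0.998
grip_force: 0.0
```

Request:
{"name": "send_rows", "arguments": {
  "targets": [-0.8, -4.3, -1, 0, 0, -0.056, -0.8, -4.3, -2, 0, 0, -0.056, -0.8, -4.3, -3, 0, 0, -0.056, -0.8, -4.3, -2, 0, 0, -0.056, 0, 0, -2, 0, 0, 0, 0, 0, -1, 0, 0, 0, 0, 0, 0, 0, 0, 0]
}}

```text
t: 2.8
position: [0.4514, -0.2871, 0.1388]
eef_rot: [[0.71, 0.704, -0.002], [0.704, -0.71, 0.002], [-0.001, -0.003, -1.0]]
wrist_force: [-1.1, 0.1, -0.4]
opening: 1.0
grip_force: 0.0
```

Run:
```python
from h import *
s=arm.observe();print(s['t'],s['q'],s['position'],s['eef_rot'])
w=snap('wrist','w1');w=load('w1')
print(proj(w,[[.449,-.2945,.042],[.471,-.2725,.042],[.427,-.3165,.042]]))
```

```text
2.8 [ 0.16688277  0.57182904  0.4294794   2.14719292 -0.47409538  0.51672873
  0.16547677] [ 0.45140128 -0.28712499  0.13875827] [[ 7.09899990e-01  7.04298151e-01 -2.47356752e-03]
 [ 7.04302278e-01 -7.09898151e-01  1.70770638e-03]
 [-5.53246558e-04 -2.95443998e-03 -9.99995483e-01]]
[[325.83023706 215.4563346 ]
 [325.92726738 174.40093847]
 [325.74107262 253.1835224 ]]
```

View pics/w1.png

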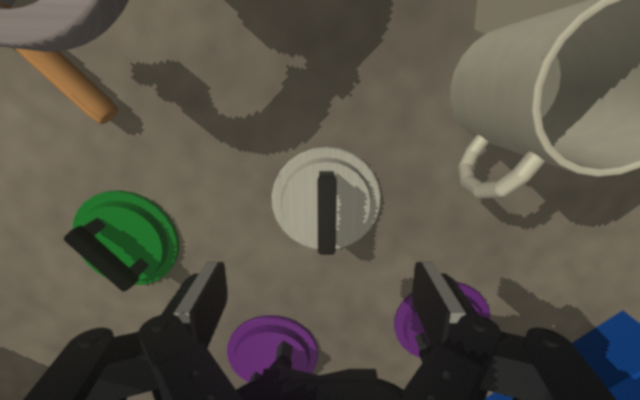

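The wrist view shows the bar upright from (327,171) to (327,254), within 1–2 mm of the prediction. I'll descend and grip.

Request:
{"name": "send_rows", "arguments": {
  "targets": [-0.1, -0.3, -2, 0, 0, 0, 0, 0, -2, 0, 0, 0, 0, 0, -2, 0, 0, 0, 0, 0, -2, 0, 0, 0, 0, 0, -1, 0, 0, 0, 0, 0, -1, 0, 0, 0, 0, 0, -0.1, 0, 0, 0, 0, 0, 0, 0, 0, 0]
}}

```text
t: 3.65
position: [0.4512, -0.291, 0.0394]
eef_rot: [[0.71, 0.704, 0.0], [0.704, -0.71, -0.0], [0.0, 0.0, -1.0]]
wrist_force: [-0.3, -0.8, 0.6]
opening: 0.996
grip_force: 0.0
```

Request:
{"name": "send_rows", "arguments": {
  "targets": [0, 0, 0, 0, 0, 0, 0, 0, 0, 0, 0, 0, 0, 0, 0, 0, 0, 0, 0, 0, 0, 0, 0, 0, 0, 0, 0, 0, 0, 0, 0, 0, 0, 0, 0, 0, 0, 0, 0, 0, 0, 0, 0, 0, 0, 0, 0, 0],
  "fingers": 1,
  "squeeze": 50
}}

```text
t: 4.45
position: [0.4514, -0.2915, 0.0394]
eef_rot: [[0.71, 0.704, 0.001], [0.704, -0.71, -0.001], [0.0, 0.001, -1.0]]
wrist_force: [-0.1, -0.0, 6.0]
opening: 0.149
grip_force: 49.2
```

Request:
{"name": "send_rows", "arguments": {
  "targets": [0, 0, 1, 0, 0, 0, 0, 0, 3, 0, 0, 0, 0, 0, 4, 0, 0, 0, 0, 0, 4, 0, 0, 0, 0, 0, 1, 0, 0, 0, 0.5, 2, 0, 0, 0, 0, 0.9, 4, 0, 0, 0, 0, 0.9, 4, 0, 0, 0, 0, 0.9, 4, 0, 0, 0, 0, 0.9, 4, 0, 0, 0, 0]
}}

```text
t: 5.45
position: [0.4914, -0.1093, 0.1685]
eef_rot: [[0.711, 0.704, -0.001], [0.704, -0.711, 0.0], [-0.001, -0.001, -1.0]]
wrist_force: [0.8, 0.5, -3.4]
opening: 0.152
grip_force: 49.4
```

Request:
{"name": "send_rows", "arguments": {
  "targets": [0.9, 4, 0, 0, 0, 0, 0.4, 1.8, 0, 0, 0, 0, 0, 0.2, 0, 0, 0, 0, 0, 0, 0, 0, 0, 0, 0, 0, 0, 0, 0, 0]
}}

```text
t: 5.95
position: [0.5044, -0.0522, 0.1688]
eef_rot: [[0.711, 0.703, -0.001], [0.703, -0.711, -0.001], [-0.001, -0.0, -1.0]]
wrist_force: [-0.3, -1.7, -3.4]
opening: 0.153
grip_force: 49.4
```

Run:
```python
from fit import *
s=arm.observe();print(s['position'],s['eef_rot'].round(3).tolist())
a=snap('top','t2');b=snap('scene','s2')
A=cv2.resize(a['pixels'][150:250,255:375],None,fx=5,fy=5,interpolation=cv2.INTER_CUBIC)
B=cv2.resize(b['pixels'][150:250,270:410],None,fx=5,fy=5,interpolation=cv2.INTER_CUBIC)
im=np.hstack([cv2.resize(A,(400,333)),cv2.resize(B,(400,286)).copy() if 0 else cv2.copyMakeBorder(cv2.resize(B,(400,286)),0,47,0,0,0)])
cv2.imwrite('pics/c3.png',im[:,:,::-1])
```

```text
[ 0.50437285 -0.05219264  0.16884266] [[0.711, 0.703, -0.001], [0.703, -0.711, -0.001], [-0.001, -0.0, -1.0]]
```

View pics/c3.png

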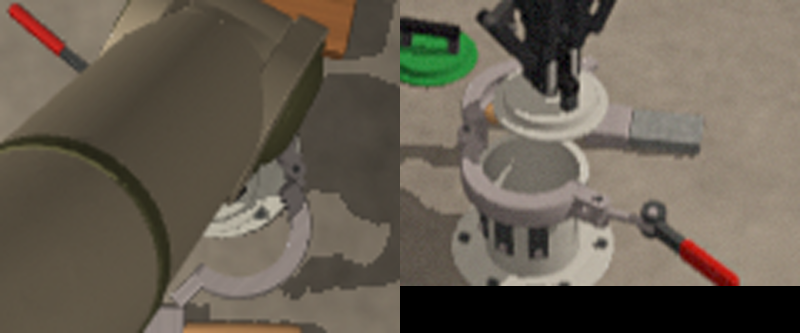

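Run:
```python
from fit import *
b=load('s2')
t=np.linspace(0,6.283,90)
def box(x,y,z,r):
    q=proj(b,np.c_[x+r*np.cos(t),y+r*np.sin(t),0*t+z]);q=(q-[270,150])*400/140+[400,0];return q.min(0).round(1),q.max(0).round(1)
print('rim',box(.5027,-.0539,.1294,.046),'mouth',box(.5333,-.0676,.09,.046),'flange',box(.5333,-.0676,.004,.068))
```

```text
rim (array([494.5,  69.4]), array([610.2, 146.1])) mouth (array([473.6, 128.7]), array([588.7, 208.7])) flange (array([451.8, 184.2]), array([613.6, 303. ]))
```

Request:
{"name": "send_rows", "arguments": {
  "targets": [0, 0, -1, 0, 0, 0, 0, 0, -1, 0, 0, 0, 0, 0, -1, 0, 0, 0, 0, 0, -0.4, 0, 0, 0, 0, 0, -0.3, 0, 0, 0, 0, 0, -0.1, 0, 0, 0, 0, 0, 0, 0, 0, 0, 0, 0, 0, 0, 0, 0]
}}

```text
t: 6.85
position: [0.5051, -0.0511, 0.1312]
eef_rot: [[0.71, 0.704, 0.0], [0.704, -0.71, -0.0], [0.0, 0.0, -1.0]]
wrist_force: [-0.4, 0.2, -3.7]
opening: 0.148
grip_force: 49.3
```

Request:
{"name": "send_rows", "arguments": {
  "targets": [0, 0, -0.1, 0, 0, 0, 0.5, -0.25, 0, 0, 0, 0, 0.5, -0.25, 0, 0, 0, 0, 0.5, -0.25, 0, 0, 0, 0, 0.5, -0.25, 0, 0, 0, 0, 0.5, -0.25, 0, 0, 0, 0, 0.3, -0.15, 0, 0, 0, 0, 0.1, -0.05, 0, 0, 0, 0, 0, 0, 0, 0, 0, 0]
}}

```text
t: 7.75
position: [0.5339, -0.0654, 0.1299]
eef_rot: [[0.71, 0.704, -0.0], [0.704, -0.71, 0.0], [-0.0, -0.0, -1.0]]
wrist_force: [0.5, 1.9, -3.2]
opening: 0.147
grip_force: 49.3
```

Request:
{"name": "send_rows", "arguments": {
  "targets": [0.15, -0.07, 0, 0, 0, 0, 0, 0, -0.05, 0, 0, 0, 0, 0, 0, 0, 0, 0]
}}

```text
t: 8.05
position: [0.5351, -0.0656, 0.1295]
eef_rot: [[0.71, 0.704, -0.001], [0.704, -0.71, 0.001], [0.0, -0.001, -1.0]]
wrist_force: [-2.2, 4.2, 1.7]
opening: 0.151
grip_force: 49.9
```

Request:
{"name": "send_rows", "arguments": {
  "targets": [0, 0, 0, 0, 0, 0, 0, 0, 0, 0, 0, 0, 0, 0, 0, 0, 0, 0, 0, 0, 0, 0, 0, 0, 0, 0, 0, 0, 0, 0],
  "fingers": -1
}}

```text
t: 8.55
position: [0.5356, -0.0665, 0.1296]
eef_rot: [[0.71, 0.704, 0.0], [0.704, -0.71, -0.0], [0.0, 0.0, -1.0]]
wrist_force: [-0.4, -0.4, -0.2]
opening: 0.977
grip_force: 0.0
```

Request:
{"name": "send_rows", "arguments": {
  "targets": [0, 0, 1, 0, 0, 0, 0, 0, 2, 0, 0, 0, 0, 0, 3, 0, 0, 0, 0, 0, 3, 0, 0, 0, 0, 0, 1, 0, 0, 0, 0, 0, 0, 0, 0, 0]
}}

```text
t: 9.15
position: [0.5361, -0.0663, 0.2311]
eef_rot: [[0.71, 0.704, 0.003], [0.704, -0.71, 0.0], [0.002, 0.002, -1.0]]
wrist_force: [0.9, -0.6, -0.5]
opening: 0.997
grip_force: 0.0
```

Run:
```python
from h import *
b=snap('scene','s3');w=snap('wrist','w3');print(w['s']['position'])
B=cv2.resize(b['pixels'][150:250,270:410],(560,400),interpolation=cv2.INTER_CUBIC)
W=cv2.resize(w['pixels'],(240,150))
im=np.hstack([B,cv2.copyMakeBorder(W,0,250,0,0,0)])
cv2.imwrite('pics/c4.png',im[:,:,::-1])
w=load('w3');t=np.linspace(0,6.283,90)
for c,o in((load('s3'),1),(w,0)):
  for z in(.09,.095):
    q=proj(c,np.c_[.5333+.046*np.cos(t),-.0676+.046*np.sin(t),0*t+z])
    if o:q=(q-[270,150])*4
    else:q=q*.375+[560,0]
    print(q.min(0),q.max(0))
```

```text
[ 0.53554741 -0.06596558  0.22982163]
[103.08921972 180.20621846] [264.24532914 292.21677316]
[102.71033217 173.91190663] [264.36177908 285.8804467 ]
[659.71544778  51.69701124] [700.18416768  90.22206544]
[659.37086383  52.06412897] [700.53713717  91.17937741]
```

View pics/c4.png

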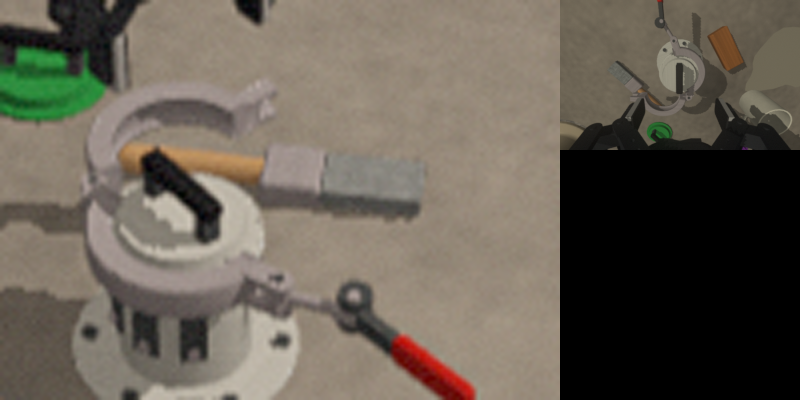

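The cap sits under the fixed lip and is centred: its right edge is at 264 as predicted. Next is the gate.

```bash
cat > path.py <<'E'
from fit import *
p=np.load('p.npy');x,y,th=p[:3]
def W(q):return R(th)@(np.array(q)/1e3)+[x,y]
def gp(g,loc):return W(np.array([-62,0])+R(g)@np.array(loc))
E
python3 - <<'E'
from path import *
f=np.radians(105)
for g,r in [(1.188,78),(1.188,71)]+[(g,70) for g in (1.05,.9,.75,.6,.5)]:
  l=[62+r*np.cos(f),r*np.sin(f)];w=gp(g,l);print(g,w.round(4),np.hypot(*w).round(3))
print('ear')
for g,o in [(.5,50),(.5,33)]+[(g,30) for g in (.4,.3,.2,.1,.05,0)]:
  w=gp(g,[128,o]);print(g,o,w.round(4),np.hypot(*w).round(3))
E
```

```text
1.188 [ 0.4228 -0.1437] 0.447
1.188 [ 0.4266 -0.1378] 0.448
1.05 [ 0.426  -0.1259] 0.444
0.9 [ 0.4266 -0.1138] 0.442
0.75 [ 0.429 -0.102] 0.441
0.6 [ 0.433  -0.0906] 0.442
0.5 [ 0.4367 -0.0834] 0.445
ear
0.5 50 [0.4497 0.0015] 0.45
0.5 33 [0.4666 0.0025] 0.467
0.4 30 [0.4824 0.0057] 0.482
0.3 30 [0.4954 0.0075] 0.496
0.2 30 [0.5086 0.0079] 0.509
0.1 30 [0.5217 0.0071] 0.522
0.05 30 [0.5282 0.0062] 0.528
0 30 [0.5347 0.0049] 0.535
```

Request:
{"name": "send_rows", "arguments": {
  "targets": [0, 0, 0, 0, 0, 0.07, -2.2, -1.6, 0, 0, 0, 0.07, -2.3, -1.6, 0, 0, 0, 0.07, -2.3, -1.6, 0, 0, 0, 0.07, -2.3, -1.6, 0, 0, 0, 0.065, -2.3, -1.5, 0, 0, 0, 0, 0, 0, 0, 0, 0, 0, 0, 0, 0, 0, 0, 0],
  "fingers": 1
}}

```text
t: 10.05
position: [0.421, -0.1454, 0.2288]
eef_rot: [[0.432, 0.902, -0.001], [0.902, -0.432, 0.0], [-0.0, -0.001, -1.0]]
wrist_force: [0.7, -0.5, -0.9]
opening: -0.004
grip_force: 0.0
```

Descend, then push along the ring arc.

Request:
{"name": "send_rows", "arguments": {
  "targets": [0, 0, -3, 0, 0, 0, 0, 0, -3, 0, 0, 0, 0, 0, -3, 0, 0, 0, 0, 0, -2, 0, 0, 0, 0, 0, -1, 0, 0, 0, 0, 0, -0.6, 0, 0, 0, 0, 0, 0, 0, 0, 0]
}}

```text
t: 10.75
position: [0.4217, -0.1451, 0.1031]
eef_rot: [[0.43, 0.903, -0.001], [0.903, -0.43, 0.0], [-0.0, -0.001, -1.0]]
wrist_force: [0.2, -0.1, 0.5]
opening: 0.005
grip_force: 0.0
```

Request:
{"name": "send_rows", "arguments": {
  "targets": [0.3, 0.4, 0, 0, 0, 0, 0.2, 0.4, 0, 0, 0, 0, 0, 0.6, 0, 0, 0, 0, 0, 0.6, 0, 0, 0, 0, 0, 0.6, 0, 0, 0, 0, 0.1, 0.6, 0, 0, 0, 0, 0.1, 0.6, 0, 0, 0, 0, 0.1, 0.6, 0, 0, 0, 0, 0.2, 0.6, 0, 0, 0, 0, 0.2, 0.5, 0, 0, 0, 0]
}}

```text
t: 11.75
position: [0.4334, -0.0897, 0.1034]
eef_rot: [[0.43, 0.903, -0.0], [0.903, -0.43, 0.0], [-0.0, -0.0, -1.0]]
wrist_force: [-1.4, -0.6, 1.2]
opening: 0.001
grip_force: 0.5
```

Request:
{"name": "send_rows", "arguments": {
  "targets": [0.3, 0.5, 0, 0, 0, 0, 0.3, 0.5, 0, 0, 0, 0, 0.2, 0.3, 0, 0, 0, 0, 0, 0, 0, 0, 0, 0, -0.8, -0.5, 0, 0, 0, 0, 0, 0, 2, 0, 0, 0, 0, 0, 1.5, 0, 0, 0]
}}

```text
t: 12.45
position: [0.4322, -0.0832, 0.1389]
eef_rot: [[0.432, 0.902, -0.001], [0.902, -0.432, 0.0], [-0.0, -0.001, -1.0]]
wrist_force: [0.2, -0.2, 0.3]
opening: 0.003
grip_force: 0.0
```

Request:
{"name": "send_rows", "arguments": {
  "targets": [0.4, 2.3, 0, 0, 0, 0, 0.4, 2.3, 0, 0, 0, 0, 0.7, 2.3, 0, 0, 0, 0, 0.7, 1.9, 0, 0, 0, 0, 0, 0, -0.2, 0, 0, 0, 0, 0, 0, 0, 0, 0]
}}

```text
t: 13.05
position: [0.4548, 0.0051, 0.1363]
eef_rot: [[0.43, 0.903, -0.001], [0.903, -0.43, -0.0], [-0.001, -0.0, -1.0]]
wrist_force: [-0.0, -0.0, -0.2]
opening: 0.001
grip_force: 0.0
```

Run:
```python
from h import *
b=snap('scene','s4');w=snap('wrist','w4');print(w['s']['position'])
B=cv2.resize(b['pixels'][140:260,270:410],(560,480),interpolation=cv2.INTER_CUBIC)
W=cv2.resize(w['pixels'][:,:],(240,150))
im=np.hstack([B,cv2.copyMakeBorder(W,0,330,0,0,0)])
cv2.imwrite('pics/c5.png',im[:,:,::-1])
```

```text
[0.45469258 0.00464906 0.1363999 ]
```

View pics/c5.png

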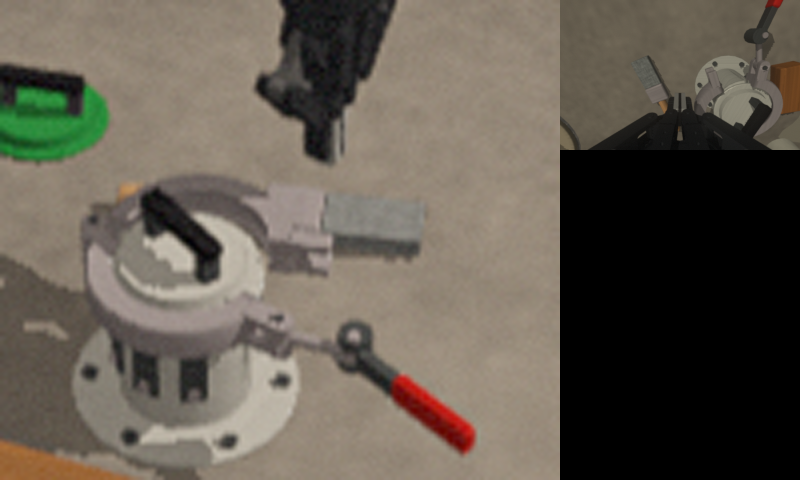

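The gate is about 0.4 rad open, with the ear at (300,240) in the crop. The finger is just outside the ear, clear of it, so I'll descend and push.

Request:
{"name": "send_rows", "arguments": {
  "targets": [0, 0, -2, 0, 0, 0, 0, 0, -1.3, 0, 0, 0, 0, 0, 0, 0, 0, 0, 1, 0.1, 0, 0, 0, 0, 1, 0.1, 0, 0, 0, 0, 1, 0.1, 0, 0, 0, 0, 0.8, 0.1, 0, 0, 0, 0, 0.8, 0, 0, 0, 0, 0, 0.8, 0, 0, 0, 0, 0, 0, 0, 0, 0, 0, 0]
}}

```text
t: 14.15
position: [0.5108, 0.0098, 0.1035]
eef_rot: [[0.43, 0.903, 0.001], [0.903, -0.43, -0.0], [0.0, 0.001, -1.0]]
wrist_force: [-0.2, 0.1, -1.3]
opening: 0.001
grip_force: 0.0
```

Request:
{"name": "send_rows", "arguments": {
  "targets": [0.8, 0, 0, 0, 0, 0, 0.6, -0.1, 0, 0, 0, 0, 0.5, -0.1, 0, 0, 0, 0, 0.3, -0.1, 0, 0, 0, 0, 0, 0, 0, 0, 0, 0]
}}

```text
t: 14.65
position: [0.532, 0.0065, 0.1035]
eef_rot: [[0.431, 0.903, 0.0], [0.903, -0.431, -0.0], [0.0, 0.0, -1.0]]
wrist_force: [-0.1, 0.4, -0.9]
opening: 0.001
grip_force: 0.0
```

Request:
{"name": "send_rows", "arguments": {
  "targets": [0.2, -0.1, 0, 0, 0, 0, 0.2, -0.1, 0, 0, 0, 0, 0.2, -0.1, 0, 0, 0, 0, 0, 0, 0, 0, 0, 0]
}}

```text
t: 15.05
position: [0.5359, 0.0046, 0.1033]
eef_rot: [[0.43, 0.903, -0.003], [0.903, -0.43, 0.002], [0.0, -0.004, -1.0]]
wrist_force: [-5.5, 4.6, 3.8]
opening: 0.0
grip_force: 3.2
```

Request:
{"name": "send_rows", "arguments": {
  "targets": [0.2, -0.1, 0, 0, 0, 0, 0.1, -0.05, 0, 0, 0, 0, 0, 0, 0, 0, 0, 0, 0, 0, 0, 0, 0, 0]
}}

```text
t: 15.45
position: [0.5362, 0.0045, 0.1032]
eef_rot: [[0.429, 0.903, -0.008], [0.903, -0.429, 0.004], [0.0, -0.009, -1.0]]
wrist_force: [-12.4, 8.0, 11.1]
opening: -0.001
grip_force: 7.4
```

```bash
cat >> path.py <<'E'
def lp(bo,le,gap=0,s=62):
    B=np.array([70,-12]);bd=R(-bo)@[0,1];C=B+43*bd;ld=R(np.radians(58)-le)@bd;n=R(-np.pi/2)@ld
    nw=np.radians(64.5)+np.arctan2(n[1],n[0]);d=nw-np.radians(154.5)
    h=11*abs(np.sin(d))+12.7*abs(np.cos(d))
    return W(C+s*ld+n*(5+h+gap))
E
python3 - <<'E'
from path import *
L=p[5];B0=p[4]
seq=[(B0,L,25),(B0,L,5)]+[(b,L,0) for b in np.linspace(B0,0,12)[1:]]+[(0,l,0) for l in np.linspace(L,0,15)[1:]]
pr=None
for q in seq:
  w=lp(*q)*100;print(np.round(q,2),w.round(2),'' if pr is None else (w-pr).round(2));pr=w
E
```

```text
[ 1.27  1.65 25.  ] [65.66  4.46] 
[1.27 1.65 5.  ] [64.24  5.88] [-1.42  1.41]
[1.15 1.65 0.  ] [62.95  6.98] [-1.29  1.1 ]
[1.04 1.65 0.  ] [61.92  7.61] [-1.04  0.64]
[0.92 1.65 0.  ] [60.81  8.12] [-1.11  0.5 ]
[0.81 1.65 0.  ] [59.85  8.41] [-0.96  0.29]
[0.69 1.65 0.  ] [58.85  8.61] [-1.   0.2]
[0.58 1.65 0.  ] [57.82  8.7 ] [-1.03  0.09]
[0.46 1.65 0.  ] [56.76  8.68] [-1.06 -0.02]
[0.35 1.65 0.  ] [55.69  8.54] [-1.07 -0.14]
[0.23 1.65 0.  ] [54.62  8.28] [-1.07 -0.26]
[0.12 1.65 0.  ] [53.57  7.9 ] [-1.05 -0.39]
[0.   1.65 0.  ] [52.55  7.38] [-1.02 -0.52]
[0.   1.53 0.  ] [51.75  7.18] [-0.8  -0.19]
[0.   1.42 0.  ] [50.96  6.88] [-0.79 -0.31]
[0.  1.3 0. ] [50.21  6.46] [-0.75 -0.42]
[0.   1.18 0.  ] [49.51  5.93] [-0.7  -0.53]
[0.   1.06 0.  ] [48.88  5.3 ] [-0.63 -0.63]
[0.   0.94 0.  ] [48.4   4.74] [-0.48 -0.56]
[0.   0.83 0.  ] [48.02  4.24] [-0.38 -0.5 ]
[0.   0.71 0.  ] [47.68  3.68] [-0.34 -0.56]
[0.   0.59 0.  ] [47.4   3.06] [-0.28 -0.62]
[0.   0.47 0.  ] [47.18  2.39] [-0.22 -0.67]
[0.   0.35 0.  ] [47.03  1.68] [-0.14 -0.71]
[0.   0.24 0.  ] [46.98  0.94] [-0.06 -0.75]
[0.   0.12 0.  ] [47.02  0.17] [ 0.04 -0.77]
[0. 0. 0.] [47.16 -0.61] [ 0.14 -0.78]
```

Request:
{"name": "send_rows", "arguments": {
  "targets": [-0.5, 0.3, 0, 0, 0, 0, -1, 0.5, 0, 0, 0, 0, -0.5, 0.5, 1, 0, 0, 0, 0, 0, 2, 0, 0, 0, 0, 0, 2, 0, 0, 0, 0, 0, 2, 0, 0, 0]
}}

```text
t: 16.05
position: [0.5203, 0.0153, 0.1749]
eef_rot: [[0.431, 0.903, 0.0], [0.903, -0.431, -0.0], [0.0, 0.001, -1.0]]
wrist_force: [0.4, 0.2, 0.4]
opening: 0.004
grip_force: 0.0
```

Request:
{"name": "send_rows", "arguments": {
  "targets": [3, 0.6, 0, 0, 0, 0, 4, 0.9, 0, 0, 0, 0, 4, 0.9, 0, 0, 0, 0, 2.6, 0.5, 0, 0, 0, 0, 0, 0, 0, 0, 0, 0, 0, 0, 0, 0, 0, 0]
}}

```text
t: 16.65
position: [0.6561, 0.0442, 0.1736]
eef_rot: [[0.43, 0.903, -0.0], [0.903, -0.43, -0.001], [-0.001, -0.0, -1.0]]
wrist_force: [0.5, 0.1, 1.1]
opening: -0.001
grip_force: 0.0
```

Run:
```python
from path import *
b=snap('scene','s5');w=snap('top','t5');print(b['s']['position'])
B=cv2.resize(b['pixels'][155:255,280:400],(480,400),interpolation=cv2.INTER_CUBIC)
T=cv2.resize(w['pixels'][150:230,250:370],(320,213),interpolation=cv2.INTER_CUBIC)
im=np.hstack([B,cv2.copyMakeBorder(T,0,187,0,0,0)])
cv2.imwrite('pics/c6.png',im[:,:,::-1])
b=load('s5')
for g in(0,.03,.06):
  print(g,[((proj(b,np.r_[gp(g,l),.102])-[280,155])*4).round(1).tolist() for l in ([141,4],[141,16],[115,16])])
```

```text
[0.65607442 0.04418881 0.17361322]
0 [[[267.8, 247.0]], [[278.6, 234.0]], [[238.3, 216.9]]]
0.03 [[[271.3, 242.3]], [[281.5, 229.1]], [[240.6, 212.9]]]
0.06 [[[274.6, 237.5]], [[284.2, 224.2]], [[242.7, 208.9]]]
```

View pics/c6.png

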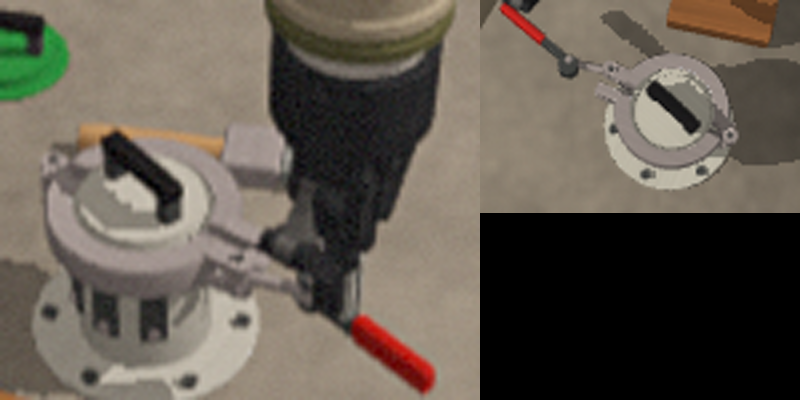

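The ring looks shut and the lever is unmoved, with its tip near (430,380). Descend beside the lever and sweep.

Request:
{"name": "send_rows", "arguments": {
  "targets": [0, 0, -2.5, 0, 0, 0, 0, 0, -2.5, 0, 0, 0, 0, 0, -1.6, 0, 0, 0, 0, 0, -0.4, 0, 0, 0, 0, 0, 0, 0, 0, 0, -0.7, 0.7, 0, 0, 0, 0, -0.7, 0.7, 0, 0, 0, 0, -0.7, 0.6, 0, 0, 0, 0, -0.6, 0.5, 0, 0, 0, 0, 0, 0, 0, 0, 0, 0]
}}

```text
t: 17.75
position: [0.6284, 0.0706, 0.1038]
eef_rot: [[0.429, 0.903, -0.001], [0.903, -0.429, 0.001], [0.0, -0.001, -1.0]]
wrist_force: [-1.2, 0.3, 0.1]
opening: 0.002
grip_force: 0.0
```

Request:
{"name": "send_rows", "arguments": {
  "targets": [-1.04, 0.64, 0, 0, 0, 0, -1.1, 0.5, 0, 0, 0, 0, -0.96, 0.3, 0, 0, 0, 0, -1, 0.2, 0, 0, 0, 0, -1, 0.1, 0, 0, 0, 0, 0, 0, 0, 0, 0, 0]
}}

```text
t: 18.35
position: [0.5767, 0.0868, 0.1035]
eef_rot: [[0.43, 0.903, -0.002], [0.903, -0.43, 0.0], [-0.0, -0.002, -1.0]]
wrist_force: [0.1, -0.3, -0.6]
opening: 0.001
grip_force: 0.0
```

Request:
{"name": "send_rows", "arguments": {
  "targets": [-1, -0.02, 0, 0, 0, 0, -1.07, -0.14, 0, 0, 0, 0, -1.07, -0.26, 0, 0, 0, 0, -0.7, -0.25, 0, 0, 0, 0, -0.6, -0.3, 0, 0, 0, 0, -0.6, -0.3, 0, 0, 0, 0, 0, 0, 0, 0, 0, 0]
}}

```text
t: 19.05
position: [0.5271, 0.0733, 0.1035]
eef_rot: [[0.431, 0.902, -0.001], [0.902, -0.431, 0.0], [-0.0, -0.001, -1.0]]
wrist_force: [0.6, 0.1, 0.3]
opening: 0.002
grip_force: 0.0
```

Request:
{"name": "send_rows", "arguments": {
  "targets": [-0.8, -0.2, 0, 0, 0, 0, -0.8, -0.3, 0, 0, 0, 0, -0.75, -0.42, 0, 0, 0, 0, -0.7, -0.53, 0, 0, 0, 0, -0.63, -0.63, 0, 0, 0, 0, 0, 0, 0, 0, 0, 0]
}}

```text
t: 19.65
position: [0.49, 0.052, 0.1036]
eef_rot: [[0.432, 0.902, -0.001], [0.902, -0.432, -0.0], [-0.001, -0.001, -1.0]]
wrist_force: [0.7, -0.6, 0.3]
opening: -0.002
grip_force: 0.0
```

```bash
cat > red.py <<'E'
from path import *
import sys
def red(tag):
    for n in('scene','top'):
        c=snap(n,tag+n);P=c['pixels'].astype(int);m=(P[...,0]>110)&(P[...,1]<60)&(P[...,2]<60)
        v,u=np.nonzero(m);
        if len(u)<8:print(n,'hidden',len(u));continue
        q=np.array([ray(c,a,b,.095)[:2] for a,b in zip(u,v)]);q=q[np.hypot(*(q-[.54,0]).T)<.16]
        r=(q-[x,y])@R(th)*1000
        C=np.array([70,31]);k=r.mean(0);cv=np.linalg.svd(r-k)[2][0] if 1 else 0
        print(n,len(q),'port mean',k.round(1),'dir from cam deg',np.degrees(np.arctan2(*(k-C)[::-1])).round(1),'axis',np.degrees(np.arctan2(cv[1],cv[0])).round(1),np.hypot(*(k-C)).round(1))
red(sys.argv[1])
E
python3 red.py r1
```

```text
scene 30 port mean [71.4 79.3] dir from cam deg 88.3 axis -88.6 48.4
top 20 port mean [ 76.2 110.6] dir from cam deg 85.6 axis 67.5 79.9
```

The lever direction is about 87° in the port frame, as expected, so I'll continue folding.

Request:
{"name": "send_rows", "arguments": {
  "targets": [-0.5, -0.55, 0, 0, 0, 0, -0.4, -0.5, 0, 0, 0, 0, -0.35, -0.55, 0, 0, 0, 0, -0.3, -0.6, 0, 0, 0, 0, -0.2, -0.65, 0, 0, 0, 0, -0.15, -0.7, 0, 0, 0, 0, -0.05, -0.7, 0, 0, 0, 0, 0, 0, 0, 0, 0, 0]
}}

```text
t: 20.55
position: [0.4713, 0.0094, 0.1035]
eef_rot: [[0.432, 0.902, -0.001], [0.902, -0.432, -0.0], [-0.001, -0.0, -1.0]]
wrist_force: [1.2, 1.6, -0.1]
opening: 0.002
grip_force: 0.5
```

Request:
{"name": "send_rows", "arguments": {
  "targets": [0.05, -0.5, 0, 0, 0, 0, 0.1, -0.5, 0, 0, 0, 0, 0.1, -0.4, 0, 0, 0, 0, 0, 0, 0, 0, 0, 0]
}}

```text
t: 20.95
position: [0.4743, -0.004, 0.1035]
eef_rot: [[0.431, 0.902, -0.0], [0.902, -0.431, -0.0], [-0.0, 0.0, -1.0]]
wrist_force: [0.6, 1.9, -0.3]
opening: -0.001
grip_force: 0.6
```

```bash
python3 red.py r2
```

```text
scene 58 port mean [19.2 65.8] dir from cam deg 145.6 axis -34.0 61.6
top hidden 0
```

Request:
{"name": "send_rows", "arguments": {
  "targets": [0.15, -0.25, 0, 0, 0, 0, 0.15, -0.25, 0, 0, 0, 0, 0.1, -0.15, 0, 0, 0, 0, 0, 0, 0, 0, 0, 0]
}}

```text
t: 21.45
position: [0.4765, -0.0089, 0.1032]
eef_rot: [[0.43, 0.903, -0.004], [0.903, -0.43, 0.002], [-0.0, -0.004, -1.0]]
wrist_force: [-3.8, 6.0, 2.2]
opening: -0.001
grip_force: 3.9
```

Request:
{"name": "send_rows", "arguments": {
  "targets": [0.15, -0.25, 0, 0, 0, 0, 0.1, -0.15, 0, 0, 0, 0, 0, 0, 0, 0, 0, 0, 0, 0, 0, 0, 0, 0]
}}

```text
t: 21.85
position: [0.4771, -0.0109, 0.1029]
eef_rot: [[0.428, 0.904, -0.008], [0.904, -0.428, 0.004], [0.001, -0.009, -1.0]]
wrist_force: [-8.4, 13.7, 4.2]
opening: -0.005
grip_force: 7.8
```

Request:
{"name": "send_rows", "arguments": {
  "targets": [-0.6, 0.8, 0, 0, 0, 0, -1.5, 2, 0, 0, 0, 0, -0.5, 1, 0, 0, 0, 0, 0, 0, 3, 0, 0, 0, 0, 0, 4, 0, 0, 0, 0, 4, 4, 0, 0, 0, 0, 4, 2, 0, 0, 0, 0, 4, 0, 0, 0, 0, 0, 4, 0, 0, 0, 0, 0, 4, 0, 0, 0, 0]
}}

```text
t: 22.85
position: [0.4551, 0.2211, 0.2294]
eef_rot: [[0.43, 0.903, 0.002], [0.903, -0.43, 0.0], [0.001, 0.001, -1.0]]
wrist_force: [0.3, -0.4, 0.3]
opening: 0.001
grip_force: 0.0
```

```bash
python3 red.py r3
python3 - <<'E'
from path import *
b=load('r3scene');w=load('r3top');print(b['s']['position'],b['s']['wrist_force'])
B=cv2.resize(b['pixels'][155:255,280:380],(400,400),interpolation=cv2.INTER_CUBIC)
T=cv2.resize(w['pixels'][155:235,275:355],(400,400),interpolation=cv2.INTER_CUBIC)
cv2.imwrite('pics/c7.png',np.hstack([B,T])[:,:,::-1])
f=lambda q,z:np.r_[W(q),z]
for n,q in dict(bolt=f([70,-12],.1),cam=f([70,31],.102),bar1=f([0,0],.132),tip=f([70-88*.848,31+88*.53],.099),earc=f([79,10],.102)).items():
  print(n,((proj(b,q)[0]-[280,155])*4).round(),((proj(w,q)[0]-[275,155])*5+[400,0]).round())
E
```

```text
scene 57 port mean [17.2 63.2] dir from cam deg 148.6 axis -31.1 61.9
top 54 port mean [20.  62.4] dir from cam deg 147.9 axis 148.2 59.0
[0.45509901 0.22111454 0.22942889] [ 0.34071463 -0.44922156  0.31354158]
bolt [239. 261.] [522. 104.]
cam [278. 212.] [487. 177.]
bar1 [143. 160.] [637. 169.]
tip [208. 124.] [581. 319.]
earc [273. 240.] [488. 134.]
```

View pics/c7.png

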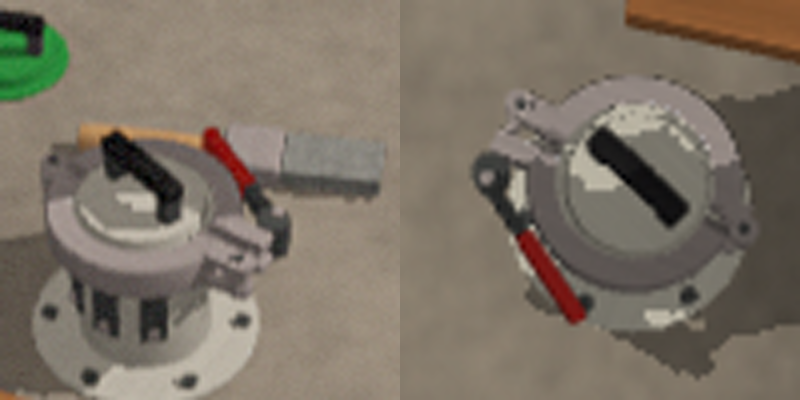

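The final view shows the lever folded (147.9–148.6° measured, 148° at its stop), the cam at its home pixel, the ring shut and the cap inside it. I'll hand it in.

```bash
python3 -c "
from workcell import arm
print(arm.finish_job())"
```

```text
the job is handed in; nothing more can be done
None
```

I handed the job in at about 23 s. In the last pictures the cap sits on the mouth under the ring, the ring is shut, the bolt is home and the red lever is folded to its stop, but the hand-in returned no verdict.

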